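# Scoop beads into the pot and snap its cap home

### The job

With the scoop that stands in the long tray, scoop up beads and tip at least three of them into the metal pot; the fingers must not touch the beads, and the other sewing things stay where they are. Then set the scoop down anywhere, take the cap by its knob and press it squarely onto the pot: push on past the click, when the force drops, until the cap sits fully home on the rim. Do not let go: finish while the gripper still holds the cap pressed down, firmly but with no more force than a hand would use.

Things in the scene. Friction and masses are not known exactly. Their poses are not given: they have to be found in the camera images.
- tray: Open blue plastic tray, 240 x 57 mm outside, 26 mm high, walls 4 mm, floor 4 mm thick, fixed to the table. Origin: centre of its underside; x runs along its length, z up. The scoop starts in its -x half with its mouth towards the tray's +x end, the beads lie in the +x half. That end has a slope inside, rising at 45 degrees from the floor at x = 96 mm to 24 mm height at x = 116 mm.
- scoop: Small steel scoop like a dustpan, loose, about 80 g, standing level. Flat pan 70 mm long (x), 43.4 mm wide (y), floor 2 mm thick, inner width 40 mm, side walls 22 mm high (none along the front 14 mm), back wall 30 mm high at x = -35 mm, mouth open to +x. Origin: underside of the pan at its centre; the lip is at x = +35 mm.
- scoop_grip (a point): Grip point of the scoop's upright wooden handle, which stands behind the back wall: 22 mm (x) by 16 mm (y) thick, from 26 to 90 mm above the pan's underside. The point is on the handle's axis, at x = -43 mm, 74 mm above the underside.
- bead0: Round wooden bead, solid ball of 18 mm diameter, 10 g; five alike. Origin: its centre. It begins to roll on a slope of about 13 degrees.
- bead1: Round wooden bead, solid ball of 18 mm diameter, 10 g; five alike. Origin: its centre. It begins to roll on a slope of about 13 degrees.
- bead2: Round wooden bead, solid ball of 18 mm diameter, 10 g; five alike. Origin: its centre. It begins to roll on a slope of about 13 degrees.
- bead3: Round wooden bead, solid ball of 18 mm diameter, 10 g; five alike. Origin: its centre. It begins to roll on a slope of about 13 degrees.
- bead4: Round wooden bead, solid ball of 18 mm diameter, 10 g; five alike. Origin: its centre. It begins to roll on a slope of about 13 degrees.
- pot: Aluminium pot fixed to the table: 60 mm high, outside diameter 67 mm, inside 59 mm, open at the top, on a dark foot of 100 mm diameter and 4 mm height. Origin: centre of the underside, z up. Three sprung steel balls in its wall, 49 mm up, stick out 6 mm and are pushed in by the cap's lip as it goes on.
- pot_wall: The pot's aluminium wall and rim (a fixed part of the pot, same origin and axes); the cap bears on it when home.
- cap: Round grey snap cap, loose, about 60 g, standing on the table knob up: 86 mm diameter, 25 mm high; on top a wooden knob, 22 mm diameter, from 25 to 53 mm above the underside. Origin: centre of the underside; z up along the knob. Its opening is 74 mm wide: 3.5 mm of play around the pot. Any yaw fits.
- pot_rim (a point): Centre of the pot's mouth, level with its rim, 60 mm above its underside. Height of the cap's origin relative to this point: 0 as the cap reaches the rim, about -9 mm where the sprung balls begin to resist (peak about 8 N), about -13 mm at the click, where the force drops, -20 mm when fully home with the cap's top resting on the rim.
- spool_tall: Bystander: thread spool standing, 29 mm diameter, 62 mm high. Origin under its centre.
- spool_mid: Bystander: thread spool standing, 29 mm diameter, 48 mm high. Origin under its centre.
- spool_short: Bystander: thread spool standing, 29 mm diameter, 36 mm high. Origin under its centre.
- tape: Bystander: rolled tape measure lying flat, 56 mm diameter, 18 mm high. Origin under its centre.
- thimble: Bystander: steel thimble, 19 mm diameter, 25 mm high. Origin under its centre.
- button_jar: Bystander: amber jar, 52 mm diameter, 60 mm high. Origin under its centre.
- scissors: Bystander: scissors lying flat, about 180 mm long, 12 mm high. Origin at their middle; points to +x.

How it is judged:
On the way, in this order (a step that is already met when the one before it is completed fails the run):
1. at least three beads are in the pot, the cap not yet over it (((horizontal distance between each of bead0, bead1, bead2 and pot below 0.03 m and z of each of bead0, bead1, bead2 in the frame of pot below 0.052 m) or (horizontal distance between each of bead0, bead1, bead3 and pot below 0.03 m and z of each of bead0, bead1, bead3 in the frame of pot below 0.052 m) or (horizontal distance between each of bead0, bead1, bead4 and pot below 0.03 m and z of each of bead0, bead1, bead4 in the frame of pot below 0.052 m) or (horizontal distance between each of bead0, bead2, bead3 and pot below 0.03 m and z of each of bead0, bead2, bead3 in the frame of pot below 0.052 m) or (horizontal distance between each of bead0, bead2, bead4 and pot below 0.03 m and z of each of bead0, bead2, bead4 in the frame of pot below 0.052 m) or (horizontal distance between each of bead0, bead3, bead4 and pot below 0.03 m and z of each of bead0, bead3, bead4 in the frame of pot below 0.052 m) or (horizontal distance between each of bead1, bead2, bead3 and pot below 0.03 m and z of each of bead1, bead2, bead3 in the frame of pot below 0.052 m) or (horizontal distance between each of bead1, bead2, bead4 and pot below 0.03 m and z of each of bead1, bead2, bead4 in the frame of pot below 0.052 m) or (horizontal distance between each of bead1, bead3, bead4 and pot below 0.03 m and z of each of bead1, bead3, bead4 in the frame of pot below 0.052 m) or (horizontal distance between each of bead2, bead3, bead4 and pot below 0.03 m and z of each of bead2, bead3, bead4 in the frame of pot below 0.052 m)) and horizontal distance between cap and pot above 0.06 m), for 0.2 s.
2. the cap is past its click, fully home, and pressed (z of cap in the frame of pot between 0.037 and 0.042 m and horizontal distance between cap and pot below 0.005 m and angle between cap's own z axis and vertical below 0.06 rad and contact force between cap and pot_wall above 3 N and contact force between the fingers and cap above 1 N), for 0.3 s.
At the end, for the whole second after the job is handed in: At least 3 bead centres in the pot (within 30 mm of its axis, below 52 mm up); cap origin 37 to 42 mm above the pot's underside, within 5 mm of its axis, tilt under 0.06 rad; fingers on the cap (over 1 N), cap pressed on the pot wall with 3 to 40 N (all of step 2 and ((horizontal distance between each of bead0, bead1, bead2 and pot below 0.03 m and z of each of bead0, bead1, bead2 in the frame of pot below 0.052 m) or (horizontal distance between each of bead0, bead1, bead3 and pot below 0.03 m and z of each of bead0, bead1, bead3 in the frame of pot below 0.052 m) or (horizontal distance between each of bead0, bead1, bead4 and pot below 0.03 m and z of each of bead0, bead1, bead4 in the frame of pot below 0.052 m) or (horizontal distance between each of bead0, bead2, bead3 and pot below 0.03 m and z of each of bead0, bead2, bead3 in the frame of pot below 0.052 m) or (horizontal distance between each of bead0, bead2, bead4 and pot below 0.03 m and z of each of bead0, bead2, bead4 in the frame of pot below 0.052 m) or (horizontal distance between each of bead0, bead3, bead4 and pot below 0.03 m and z of each of bead0, bead3, bead4 in the frame of pot below 0.052 m) or (horizontal distance between each of bead1, bead2, bead3 and pot below 0.03 m and z of each of bead1, bead2, bead3 in the frame of pot below 0.052 m) or (horizontal distance between each of bead1, bead2, bead4 and pot below 0.03 m and z of each of bead1, bead2, bead4 in the frame of pot below 0.052 m) or (horizontal distance between each of bead1, bead3, bead4 and pot below 0.03 m and z of each of bead1, bead3, bead4 in the frame of pot below 0.052 m) or (horizontal distance between each of bead2, bead3, bead4 and pot below 0.03 m and z of each of bead2, bead3, bead4 in the frame of pot below 0.052 m)) and contact force between cap and pot_wall below 40 N); the arm keeps its last pose, push and grip.
It fails at once if the fingers touch a bead (contact force between the fingers and bead0 above 0.3 N or contact force between the fingers and bead1 above 0.3 N or contact force between the fingers and bead2 above 0.3 N or contact force between the fingers and bead3 above 0.3 N or contact force between the fingers and bead4 above 0.3 N).
It fails at once if a bystander is moved by more than 30 mm (distance of any of spool_tall, spool_mid, spool_short, tape, thimble, button_jar, scissors from where it was at the start of the episode above 0.03 m).
It also fails if it takes over 67 s, if anything falls off the work surface, if the arm or the gripper's body presses on something with over 40 N, if the wrist force passes 120 N, or if a joint passes its speed limit or range.

### The arm

A 6-joint arm with a two-finger parallel gripper is mounted at the origin on the work surface. World frame = base frame: x ahead of the robot, y to its left, z up, the work surface at z = 0. Lengths are in m, angles in rad, forces in N, time in s.
With the tool pointing down it reaches from about 0.375 to 0.9 m from the base axis. Payload 3.1 kg.
Tool frame: the origin (TCP) lies on the centre line of the jaws, within the pads' length; the fingertips stand 22 mm ahead of it and the grasp point (between the pads) lies 3 mm ahead of it; z points along the fingers, y is the line along which they close (so a half turn about z gives the same grasp; the last joint's range is limited). The gripper opens to 85 mm and grips with 20 to 120 N. Pads are 22 mm wide; open, the fingers measure 114 mm over their backs; the gripper's body (76 mm by 85 mm) begins 54 mm behind the grasp point. The pads swing forward as they close: fully open they stand 13 mm farther back than shut.
Start: joints at [1.119, 0.527, 1.433, -0, 1.181, -0.178], TCP at [0.168, 0.602, 0.253] pointing down, gripper open.
Joint ranges: [-3.08, 3.08], [-0.75, 2.2], [0.22, 2.44], [-1.43, 4.57], [0, 2.65], [-2.85, 2.85]. Speed limits (rad/s): [2.79, 2.79, 3.14, 3.14, 3.14, 3.14].

### API

Orientations are given as a unit quaternion [x, y, z, w].
In Python, from station import manip gives the robot as it stands.
- The arm moves only by the tool drive_effector, called after "Call:" as name(argument=value, ...), one argument or row to a line, values as JSON. Schema: {"type":"object","properties":{"ticks":{"type":"array","items":{"type":"array","prefixItems":[{"type":"array","items":{"type":"number"},"minItems":3,"maxItems":3},{"type":"number"},{"type":"number"}],"minItems":3,"maxItems":3},"minItems":1,"maxItems":20},"clamp_n":{"type":"number"},"only":{"type":"string"},"quiet":{"type":"boolean"},"lines":{"type":"string"}},"required":["ticks"],"additionalProperties":false}. ticks is a list of rows, 1 to 20 of them, each written [[dx, dy, dz], turn, opening]: dx, dy, dz in cm, then a turn about the tool's z in units of 0.25 rad, then the opening from 0.0 (shut) to 1.0 (fully open); each row is the pose to reach, as a shift and turn from the pose commanded when the call began, along the tool's axes at that moment; what a row does not reach only later rows make up. A row lasts 1/10 s, in which the tool goes at most 0.05 m and 0.15 rad, less where a joint would pass 70% of its speed; a pose out of reach is approached as far as the arm can. The fingers move at their own pace and stop on an object; clamp_n is the grip in N (left out, the last holds). Time passes only in rows, so rows that do not move let the fingers close. The tool returns the time, the measured TCP pose, the force, the opening and the grip force at its end. only (a regular expression) keeps the lines of the reply that match it, lines (a string "A,B") keeps lines A to B, and quiet returns only ok. Input that does not fit is refused with a message, and nothing moves.
- manip.sense(): the state, without advancing time (a new reading comes with each control period).
- manip.snapshot(name): name is "scene" or "top" or "wrist"; returns a dict with "pixels" (400x640x3 uint8, red, green, blue), "range_z" (400x640 float32, m along the optical axis (not along the pixel's ray), 0 where there is no reading), "fov_y" (degrees; the focal length in pixels is half the picture's height over the tangent of half this angle, whatever the lens; pixels are square), "cx", "cy" (the principal point, pixels), "R" (3x3) and "t" (3): a world point X has camera coordinates R X + t; the wrist camera has in their place "hand_eye" (4x4, takes a point from camera to tool coordinates, whose origin is the TCP and whose axes are the flange's). Camera axes: x right, y down, z forward; pixel columns grow to the right and rows downward; lengths in m; the calibration is good to about 2 mm. The wrist camera is an equidistant fisheye: a pixel r from the principal point sees the ray r / f radians off the axis. A picture is of the moment at which its call begins: read the wrist's pose just before it.
- manip.sign_off(): hands the job in; it is judged then, once.
The state is a dict: "t": time; "q": joint angles; "qd": joint speeds; "tau": joint torques, N m; "tcp_pos": TCP position; "tool_rot": TCP orientation; "force": force on the tool from outside, world axes, zero at the start; "ft_torque": the same for the moment, N m; "finger_gap": opening from 0.0 (shut) to 1.0 (fully open); "gripper_force": force on a finger pad.
Only numpy, scipy, OpenCV 4.12 (cv2) and the standard library are available. Lean on these libraries where they do the work, as an engineer would, in place of code of your own. Each camera call takes 0.05 s, during which the arm holds its last target. There are 200 camera calls.

## Working session

There is one attempt and no reset: what is moved stays moved. The work goes in short steps, Python scripts to look and compute and a tool call to move; the robot and the scene stay as the last step left them, time stands still between calls to the robot, and variables do not carry over. Pictures are saved under pics/ and viewed, at most 13 in all, crops included, and the job is handed in when it is done.

```bash
ls; mkdir -p pics; python3 - <<'E'
from station import manip
import cv2
print(manip.sense())
for n in("top","scene"):
    s=manip.snapshot(n);cv2.imwrite(f"pics/{n}0.png",s["pixels"][...,::-1]);print(n,s["fov_y"],s["cx"],s["cy"],s["R"],s["t"])
E
```

```text
pics
station.py
{'t': 0.0, 'q': array([ 1.11951992e+00,  5.28456483e-01,  1.43391187e+00,  1.99970041e-05,
        1.18136997e+00, -1.78486508e-01]), 'qd': array([ 0.00146738, -0.00037584, -0.00075237, -0.00038345,  0.00030091,
       -0.00099211]), 'tau': array([-4.68570979e-04, -4.42345583e+01, -1.78026706e+01, -1.34018023e-04,
        8.36914434e-03,  1.51897763e-05]), 'tcp_pos': array([0.16805092, 0.60129304, 0.25233646]), 'tool_rot': array([ 1.35976129e-01,  9.90711533e-01, -1.01722343e-03, -3.41052207e-04]), 'force': array([ 0.41954813,  0.13988523, -0.33545501]), 'ft_torque': array([ 0.03567178, -0.01330994, -0.02635741]), 'gripper_force': 0.0, 'finger_gap': 1.0009261353831849}
top 54.153090684967054 317.6843757755419 192.50069190092984 [[ 0.00797349 -0.99989401  0.01218197]
 [-0.99531837 -0.00910928 -0.09622041]
 [ 0.09632118 -0.01135772 -0.9952855 ]] [-0.08470651  0.56787029  1.17329231]
scene 46.4815528964564 328.65791836041404 191.6400069474451 [[ 0.36348119  0.93160059  0.00132859]
 [ 0.75812572 -0.29496735 -0.58158374]
 [-0.54141187  0.21240198 -0.81348545]] [-0.12461698 -0.38700952  1.49299937]
```
View pics/top0.png

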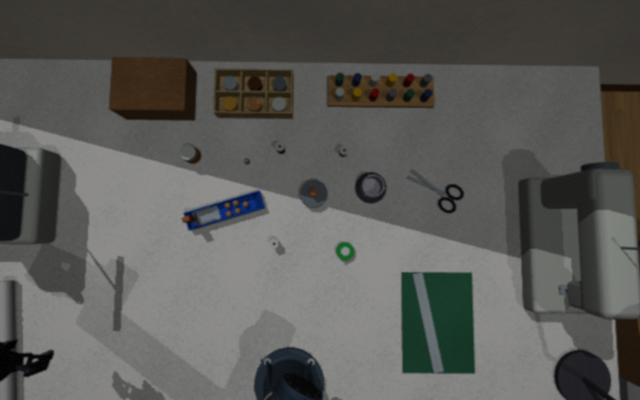

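View pics/scene0.png

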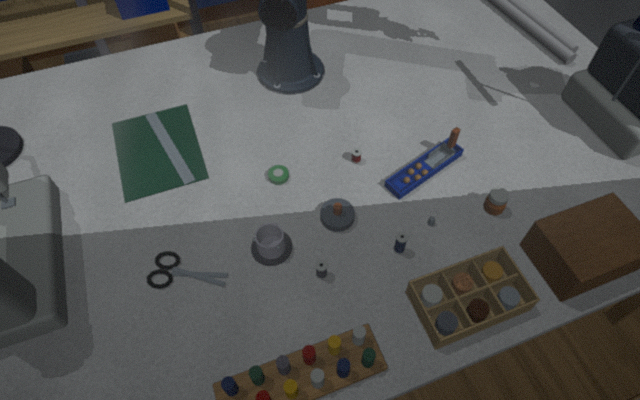

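Top view: the tray runs from the scoop's orange handle (187,217) to the slope end (265,200), with five beads around (235,207). The cap with its knob is at (313,193), the pot at (371,186), the tape at (345,251), and spools at (277,243), (279,147) and (342,150). The scene view agrees: tray (425,167), cap (337,212), pot (270,240).

```bash
cat > h.py <<'E'
import numpy as np, cv2
from station import manip
from scipy.spatial.transform import Rotation as Ro
def snap(n):
    st=manip.sense(); s=manip.snapshot(n); s["h"]=s["pixels"].shape[0]
    s["f"]=s["h"]/2/np.tan(np.radians(s["fov_y"])/2)
    if n=="wrist":
        He=np.array(s["hand_eye"]); T=np.eye(4); T[:3,:3]=Ro.from_quat(st["tool_rot"]).as_matrix(); T[:3,3]=st["tcp_pos"]
        s["T"]=T@He
    else:
        T=np.eye(4); R=np.array(s["R"]); T[:3,:3]=R.T; T[:3,3]=-R.T@np.array(s["t"]); s["T"]=T
    s["fish"]=n=="wrist"; return s
def rays(s,uv):
    p=(np.atleast_2d(uv).astype(float)-[s["cx"],s["cy"]])/s["f"]
    if s["fish"]:
        r=np.linalg.norm(p,axis=1,keepdims=True)+1e-9
        d=np.hstack([p/r*np.sin(r),np.cos(r)])
    else: d=np.hstack([p,np.ones((len(p),1))])
    return d
def onplane(s,uv,z):
    d=rays(s,uv)@s["T"][:3,:3].T; o=s["T"][:3,3]
    return o+d*((z-o[2])/d[:,2])[:,None]
def cloud(s):
    v,u=np.mgrid[:s["pixels"].shape[0],:s["pixels"].shape[1]]
    d=rays(s,np.c_[u.ravel(),v.ravel()]); d=d/d[:,2:3]*s["range_z"].reshape(-1,1)
    return (d@s["T"][:3,:3].T+s["T"][:3,3]).reshape(*u.shape,3)
def project(s,X):
    c=(np.atleast_2d(X)-s["T"][:3,3])@s["T"][:3,:3]
    if s["fish"]:
        r=np.linalg.norm(c[:,:2],axis=1); th=np.arctan2(r,c[:,2]); p=c[:,:2]/r[:,None]*th[:,None]
    else: p=c[:,:2]/c[:,2:]
    return p*s["f"]+[s["cx"],s["cy"]]
def hsv(s): return cv2.cvtColor(s["pixels"],cv2.COLOR_RGB2HSV)
def blobs(m,amin=5):
    n,l,st,c=cv2.connectedComponentsWithStats(m.astype(np.uint8))
    return [(st[i,4],c[i],l==i) for i in range(1,n) if st[i,4]>=amin]
E
python3 - <<'E'
from h import *
np.set_printoptions(precision=4,suppress=True)
for n in("top","scene"):
    s=snap(n); H=hsv(s); C=cloud(s)
    blue=(H[...,0]>100)&(H[...,0]<130)&(H[...,1]>150)
    a,c,m=max(blobs(blue),key=lambda b:b[0])
    v,u=np.nonzero(m); W=onplane(s,np.c_[u,v],.026)
    r=cv2.minAreaRect((W[:,:2]*1000).astype(np.float32)); print(n,"tray",a,r, cv2.boxPoints(r).round(0).tolist())
    org=(H[...,0]<18)&(H[...,1]>110)&(H[...,2]>60)
    for a,c,m in blobs(org,6):
        w=onplane(s,c,.013)[0]
        if .3<w[0]<.8 and abs(w[1])<.4: print(" orange",a,c,w[:2],"depth",np.median(C[m],0), C[m][:,2].max())
    # standing things by depth
    Z=C[...,2]; ok=(Z>.008)&(Z<.1)&(C[...,0]>.3)&(C[...,0]<.75)&(abs(C[...,1])<.4)
    for a,c,m in blobs(ok,8): print(" obj",a,c,"med",np.median(C[m],0),"ext",np.ptp(C[m],axis=0), "top",np.percentile(Z[m],95))
E
```

```text
top tray 701 ((512.265380859375, 205.3121337890625), (54.30457305908203, 235.56658935546875), 17.400299072265625) [[451.0, 310.0], [522.0, 85.0], [573.0, 101.0], [503.0, 326.0]]
 orange 35 [313.2286 192.5714] [ 0.5697 -0.0662] depth [ 0.565  -0.0655  0.0524] 0.05606850376789141
 orange 12 [235.5 202.5] [0.5366 0.1739] depth [0.5362 0.1722 0.0211] 0.024387505309808155
 orange 11 [227.1818 204.8182] [0.5292 0.1994] depth [0.5282 0.1974 0.0207] 0.025399410267527234
 orange 10 [245.3 203.7] [0.5332 0.1436] depth [0.5319 0.1429 0.0205] 0.02207833768703349
 orange 11 [237.6364 210.4545] [0.5121 0.1667] depth [0.5129 0.1649 0.0208] 0.02468033180564011
 orange 12 [228.5 213.5] [0.5024 0.1945] depth [0.5021 0.193  0.02  ] 0.0234591274858591
 orange 31 [185.9032 218.5484] [0.4858 0.3247] depth [0.4824 0.2981 0.0944] 0.09749058189955817
 obj 89 [279.5843 147.2247] med [0.7015 0.0375 0.0613] ext [0.0259 0.0272 0.059 ] top 0.06502504118633912
 obj 296 [190.0777 153.8074] med [0.681  0.3071 0.0584] ext [0.0473 0.047  0.0574] top 0.06319578777609836
 obj 82 [343.2927 150.7683] med [ 0.6951 -0.1566 
[... 1982 characters left out ...]
[0.0505 0.0504 0.0572] top 0.06266205923612575
 obj 913 [336.9288 213.7327] med [ 0.5772 -0.0704  0.025 ] ext [0.0882 0.0864 0.0495] top 0.05083119019935043
 obj 46 [431.1957 220.0652] med [0.6725 0.1412 0.0197] ext [0.0167 0.0145 0.017 ] top 0.02513321249628858
 obj 704 [269.5199 239.6634] med [ 0.5924 -0.2458  0.0412] ext [0.071  0.0733 0.0553] top 0.060506737417642134
 obj 217 [400.2765 241.1751] med [0.7126 0.0328 0.0582] ext [0.0283 0.0277 0.0597] top 0.06428667384875546
 obj 191 [320.8377 267.7853] med [ 0.7058 -0.1603  0.0464] ext [0.0281 0.0274 0.0436] top 0.05022196872109186
 obj 45 [217.2444 281.2889] med [ 0.6371 -0.386   0.0096] ext [0.0269 0.0274 0.0046] top 0.011987157796666769
```

```bash
python3 - <<'E'
from h import *
s=snap("wrist"); cv2.imwrite("pics/w0.png",s["pixels"][...,::-1]);
t=snap("top"); cv2.imwrite("pics/t1.png",cv2.resize(t["pixels"][120:280,170:400,::-1],None,fx=3.4,fy=3.4,interpolation=2))
print(s["hand_eye"],s["f"])
E
```

```text
[[-1.62074476e-03 -9.62696856e-01 -2.70577415e-01  6.94381401e-02]
 [ 9.99998649e-01 -1.63458782e-03 -1.74183114e-04  8.84474250e-04]
 [-2.74597010e-04 -2.70577332e-01  9.62698204e-01 -1.21552884e-01]
 [ 0.00000000e+00  0.00000000e+00  0.00000000e+00  1.00000000e+00]] 309.70691628693146
```

The rows are not in the units I measure in: shifts go in cm and turns go in units of 0.25 rad. I convert before sending: -0.386 m is -38.6, 0.09 m is 9, 0.995 rad is 3.98.

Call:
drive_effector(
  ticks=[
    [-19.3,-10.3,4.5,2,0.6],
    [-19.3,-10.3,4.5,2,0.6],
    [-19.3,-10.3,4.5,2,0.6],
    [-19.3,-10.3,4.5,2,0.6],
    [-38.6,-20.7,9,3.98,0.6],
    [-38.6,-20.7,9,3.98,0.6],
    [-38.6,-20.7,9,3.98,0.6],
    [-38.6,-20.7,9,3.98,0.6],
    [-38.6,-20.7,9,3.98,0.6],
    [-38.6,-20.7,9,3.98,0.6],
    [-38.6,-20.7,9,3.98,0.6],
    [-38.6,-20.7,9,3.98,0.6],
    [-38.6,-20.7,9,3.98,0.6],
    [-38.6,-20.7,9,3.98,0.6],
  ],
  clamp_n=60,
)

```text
refused: ticks[0]: [-19.3, -10.3, 4.5, 2, 0.6] is too long (schema: maxItems 3). Nothing was moved.
```

I used the wrong layout. The manual says rows with the three-number parts in brackets of their own; once more.

Call:
drive_effector(
  ticks=[
    [[-19.3,-10.3,4.5],2,0.6],
    [[-19.3,-10.3,4.5],2,0.6],
    [[-19.3,-10.3,4.5],2,0.6],
    [[-19.3,-10.3,4.5],2,0.6],
    [[-38.6,-20.7,9],3.98,0.6],
    [[-38.6,-20.7,9],3.98,0.6],
    [[-38.6,-20.7,9],3.98,0.6],
    [[-38.6,-20.7,9],3.98,0.6],
    [[-38.6,-20.7,9],3.98,0.6],
    [[-38.6,-20.7,9],3.98,0.6],
    [[-38.6,-20.7,9],3.98,0.6],
    [[-38.6,-20.7,9],3.98,0.6],
    [[-38.6,-20.7,9],3.98,0.6],
    [[-38.6,-20.7,9],3.98,0.6],
  ],
  clamp_n=60,
)

```text
t: 1.7
tcp_pos: [0.4833, 0.2997, 0.1637]
tool_rot: [0.591, 0.806, 0.0, 0.0]
force: [0.5, 0.1, 0.1]
finger_gap: 0.601
gripper_force: 0.0
```

```bash
python3 - <<'E'
from h import *
np.set_printoptions(precision=4,suppress=True)
s=snap("wrist"); cv2.imwrite("pics/w1.png",s["pixels"][...,::-1]); H=hsv(s); C=cloud(s)
print(manip.sense()["tcp_pos"],manip.sense()["q"])
org=(H[...,0]<18)&(H[...,1]>110)&(H[...,2]>60)
for a,c,m in blobs(org,60): print(a,c,np.median(C[m],0),C[m][:,2].max())
b=(H[...,0]>100)&(H[...,0]<130)&(H[...,1]>150)
P=C[b]; P=P[(P[:,2]>.02)&(P[:,2]<.032)]
r=cv2.minAreaRect((P[:,:2]*1000).astype(np.float32)); print(r)
E
```

```text
[0.4835 0.2996 0.1637] [0.3583 0.5719 1.6589 0.     0.9105 0.0531]
630 [318.4333 224.    ] [0.4845 0.3015 0.0946] 0.28521717277992203
68 [513.4118 225.6765] [0.6809 0.3351 0.0341] 0.03783761529433463
((504.0209655761719, 239.709716796875), (55.87553024291992, 172.28321838378906), 17.204450607299805)
```

View pics/w1.png

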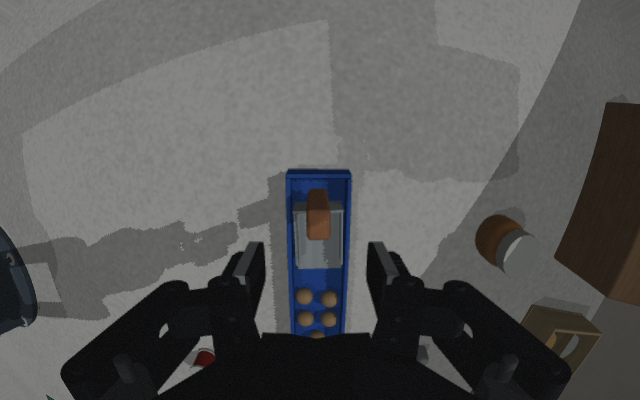

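The wrist view shows the handle at (318,215) centred between the open fingers. The pan is behind the two front beads (305,297) and (329,299). Next I descend and grip.

Call:
drive_effector(
  ticks=[
    [[0,0,4],0,0.6],
    [[0,0,8.2],0,0.6],
    [[0,0,8.2],0,0.6],
    [[0,0,8.2],0,0.6],
    [[0,0,8.2],0,0],
    [[0,0,8.2],0,0],
    [[0,0,8.2],0,0],
    [[0,0,8.2],0,0],
    [[0,0,8.2],0,0],
    [[0,0,8.2],0,0],
    [[0,0,8.2],0,0],
  ],
  clamp_n=100,
)

```text
t: 2.85
tcp_pos: [0.4858, 0.2992, 0.0838]
tool_rot: [0.592, 0.806, 0.002, 0.001]
force: [-0.4, 1.0, 7.2]
finger_gap: 0.17
gripper_force: 97.7
```

Converted, -0.105 m is -10.5, -0.001 m is -0.1.

Call:
drive_effector(
  ticks=[
    [[-1.5,0,-0.1],0,0],
    [[-4,0,-0.1],0,0],
    [[-7,0,-0.1],0,0],
    [[-9.5,0,-0.1],0,0],
    [[-10.5,0,-0.1],0,0],
    [[-11,0,-0.1],0,0],
    [[-11,0,-0.1],0,0],
  ],
)

```text
t: 3.55
tcp_pos: [0.5185, 0.1922, 0.0837]
tool_rot: [0.593, 0.805, 0.001, 0.001]
force: [-0.2, -0.8, 6.1]
finger_gap: 0.172
gripper_force: 98.3
```

```bash
python3 - <<'E'
from h import *
s=snap("wrist"); cv2.imwrite("pics/w2.png",s["pixels"][...,::-1])
s=snap("scene"); a=cv2.resize(s["pixels"][110:230,340:500,::-1],None,fx=4,fy=4,interpolation=2)
s=snap("top"); b=cv2.resize(s["pixels"][170:250,170:290,::-1],None,fx=4,fy=4,interpolation=2)
b=cv2.copyMakeBorder(b,0,0,0,640-480,0); cv2.imwrite("pics/m2.png",cv2.resize(np.vstack([a,b]),None,fx=.74,fy=.74))
E
```

```text
(no output)
```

View pics/m2.png

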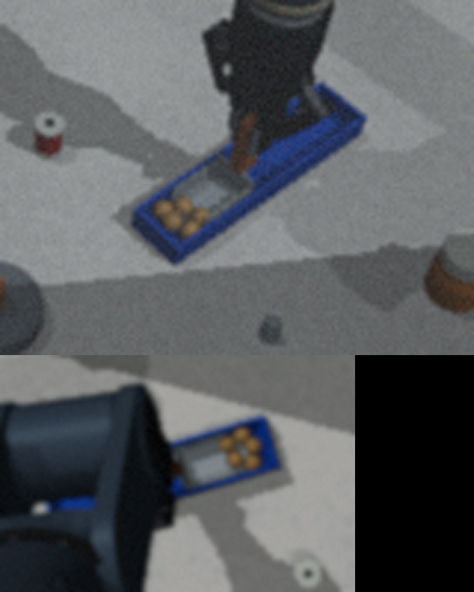

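All five beads are heaped at the slope end, on and ahead of the lip. I push up to the slope and then follow it upward.

Converted, -0.015 m is -1.5, -0.01 m is -1.

Call:
drive_effector(
  ticks=[
    [[-0.3,0,0],0,0],
    [[-0.6,0,-0.1],0,0],
    [[-0.9,0,-0.4],0,0],
    [[-1.2,0,-0.7],0,0],
    [[-1.5,0,-1],0,0],
    [[-1.7,0,-1.2],0,0],
    [[-1.7,0,-1.2],0,0],
    [[-1.7,0,-1.2],0,0],
  ],
)

```text
t: 4.5
tcp_pos: [0.5217, 0.1773, 0.0945]
tool_rot: [0.592, 0.806, -0.0, -0.0]
force: [-2.3, 3.9, 2.0]
finger_gap: 0.17
gripper_force: 97.8
```

```bash
cat > look.py <<'E'
import sys; from h import *
s=snap("scene"); x,y=int(sys.argv[2]),int(sys.argv[3]); a=cv2.resize(s["pixels"][y-50:y+50,x-65:x+65,::-1],None,fx=4,fy=4,interpolation=2)
s=snap("top"); x,y=int(sys.argv[4]),int(sys.argv[5]); b=cv2.resize(s["pixels"][y-50:y+50,x-30:x+35,::-1],None,fx=4,fy=4,interpolation=2)
cv2.imwrite(f"pics/{sys.argv[1]}.png",np.hstack([a,b]))
E
python3 look.py m3 410 175 245 205
```

```text
(no output)
```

View pics/m3.png

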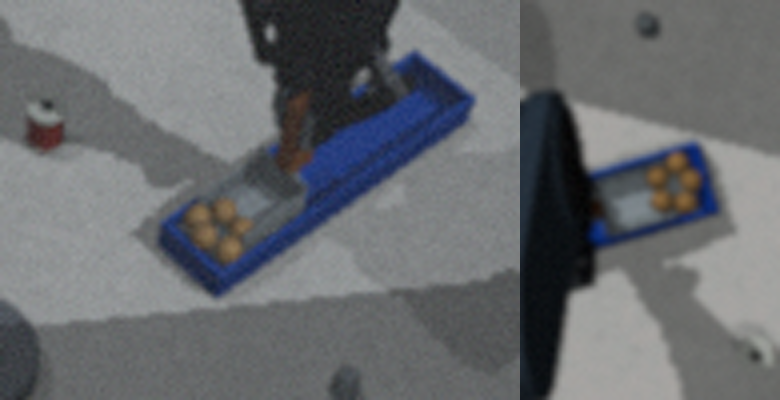

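Call:
drive_effector(
  ticks=[
    [[0.3,0,-0.3],0,0],
    [[0.8,0,-0.3],0,0],
    [[1.5,0,-0.3],0,0],
    [[2.4,0,-0.3],0,0],
    [[3.4,0,-0.3],0,0],
    [[4.4,0,-0.3],0,0],
    [[5.3,0,-0.3],0,0],
    [[6.1,0,-0.3],0,0],
    [[6.8,0,-0.3],0,0],
    [[7.3,0,-0.3],0,0],
    [[7.7,0,-0.3],0,0],
    [[7.8,0,-0.3],0,0],
    [[5.3,0,-0.3],0,0],
    [[3.3,0,-0.3],0,0],
    [[1.8,0,-0.3],0,0],
    [[0.8,0,-0.3],0,0],
    [[0.3,0,-0.3],0,0],
    [[0.3,0,-0.3],0,0],
  ],
)

```text
t: 6.4
tcp_pos: [0.52, 0.1889, 0.1026]
tool_rot: [0.596, 0.803, 0.007, -0.004]
force: [-12.2, 33.4, 36.4]
finger_gap: 0.172
gripper_force: 102.9
```

```bash
cat > beads.py <<'E'
from h import *
np.set_printoptions(precision=4,suppress=True)
st=manip.sense(); print("tcp",st["tcp_pos"])
ax=np.array([.301,-.953]); ay=np.array([.953,.301])
for n in("scene","top"):
    s=snap(n); H=hsv(s); C=cloud(s)
    org=(H[...,0]<20)&(H[...,1]>90)&(H[...,2]>50)
    # bead = orange pixels with range; report in scoop frame (origin at pan)
    z0=st["tcp_pos"][2]-.0777  # pan underside
    o=st["tcp_pos"][:2]+.043*ax
    for a,c,m in blobs(org,4):
        w=np.median(C[m],0); d=w[:2]-o; x,y=d@ax,d@ay
        if abs(x)<.12 and abs(y)<.06: print(n,a,c.round(1),"scoop x,y,ztop mm",(np.array([x,y,w[2]-z0])*1000).round(0))
E
python3 beads.py; python3 look.py m4 410 175 245 205
```

```text
tcp [0.52   0.1889 0.1026]
scene 6 [423.3 146.8] scoop x,y,ztop mm [-37.   0.  88.]
scene 12 [422.6 161. ] scoop x,y,ztop mm [-37.   7.  39.]
scene 14 [408.  170.5] scoop x,y,ztop mm [-2. -4. 16.]
scene 15 [411.1 175.6] scoop x,y,ztop mm [ 3. 12. 16.]
scene 14 [396.4 179.6] scoop x,y,ztop mm [39. -4. 12.]
scene 19 [400.6 187. ] scoop x,y,ztop mm [44. 18.  6.]
top 44 [255.7 199.5] scoop x,y,ztop mm [40. -1.  5.]
top 20 [242.2 200.8] scoop x,y,ztop mm [ 1.  6. 16.]
top 17 [242.4 207. ] scoop x,y,ztop mm [ -4. -11.  16.]
```

View pics/m4.png

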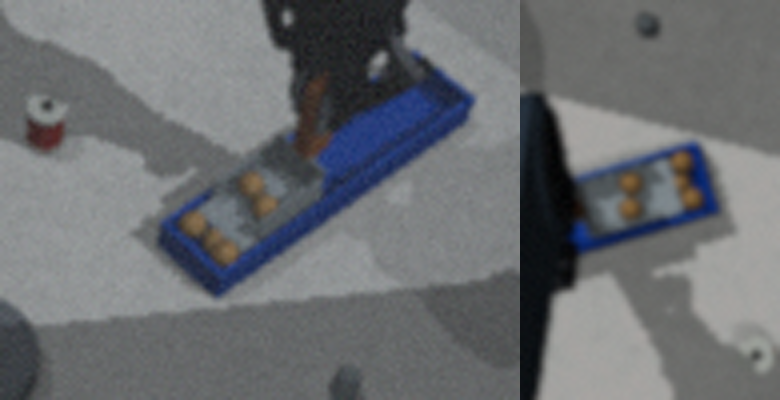

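Two beads sit mid-pan and three fell back against the slope, ahead of the lip. I back off gently, lower, and push again.

Call:
drive_effector(
  ticks=[
    [[0.3,0,0],0,0],
    [[0.8,0,0],0,0],
    [[1.5,0,0],0,0],
    [[2.3,0,0.3],0,0],
    [[3.2,0,0.6],0,0],
    [[4.1,0,0.9],0,0],
    [[4.8,0,1.2],0,0],
    [[5.2,0,1.5],0,0],
    [[5.3,0,1.5],0,0],
    [[5.3,0,1.5],0,0],
  ],
)

```text
t: 7.6
tcp_pos: [0.5058, 0.2294, 0.0834]
tool_rot: [0.591, 0.806, -0.001, 0.001]
force: [-1.5, -5.6, 11.0]
finger_gap: 0.173
gripper_force: 99.4
```

```bash
python3 beads.py
```

```text
tcp [0.5058 0.2294 0.0834]
scene 10 [433.8 143.1] scoop x,y,ztop mm [-37.  -2.  89.]
scene 18 [431.9 156.7] scoop x,y,ztop mm [-35.   7.  40.]
scene 15 [418.5 165.9] scoop x,y,ztop mm [-5. -5. 17.]
scene 11 [421.6 171. ] scoop x,y,ztop mm [ 2. 12. 17.]
scene 13 [395.5 180.2] scoop x,y,ztop mm [ 76. -11.  15.]
scene 13 [403.  179.5] scoop x,y,ztop mm [58.  0. 17.]
scene 9 [409.3 183. ] scoop x,y,ztop mm [53. 19. 14.]
top 16 [245.  198.5] scoop x,y,ztop mm [52. 15. 14.]
top 11 [248.1 204.4] scoop x,y,ztop mm [56. -4. 15.]
top 19 [229.2 205.8] scoop x,y,ztop mm [-1.  7. 17.]
top 12 [254.5 206. ] scoop x,y,ztop mm [ 73. -16.  15.]
top 17 [229.2 212.2] scoop x,y,ztop mm [ -6. -11.  16.]
```

Converted, -0.05 m is -5, -0.02 m is -2.

Call:
drive_effector(
  ticks=[
    [[-2,0,0],0,0],
    [[-3.4,0,-0.1],0,0],
    [[-4.2,0,-0.1],0,0],
    [[-4.7,0,-0.2],0,0],
    [[-5,0,-0.5],0,0],
    [[-5.3,0,-0.8],0,0],
    [[-5.6,0,-1.1],0,0],
    [[-5.9,0,-1.4],0,0],
    [[-6.1,0,-1.6],0,0],
    [[-6.1,0,-1.6],0,0],
  ],
)

```text
t: 8.7
tcp_pos: [0.5223, 0.1737, 0.0978]
tool_rot: [0.593, 0.805, -0.0, -0.002]
force: [-2.4, 4.7, 1.3]
finger_gap: 0.172
gripper_force: 98.1
```

```bash
python3 beads.py
```

```text
tcp [0.5223 0.1737 0.0978]
scene 12 [418.2 150.4] scoop x,y,ztop mm [-37.  -1.  87.]
scene 17 [417.1 164.2] scoop x,y,ztop mm [-37.   5.  38.]
scene 30 [408.2 173.2] scoop x,y,ztop mm [-15.   2.  17.]
scene 21 [392. 180.] scoop x,y,ztop mm [32. -9. 16.]
scene 36 [399.4 184.7] scoop x,y,ztop mm [29. 15. 16.]
top 55 [255.7 199.9] scoop x,y,ztop mm [25. -0. 16.]
top 16 [242.6 201.6] scoop x,y,ztop mm [-13.   7.  17.]
top 18 [242.3 208.1] scoop x,y,ztop mm [-20. -11.  17.]
```

Converted, 0.012 m is 1.2, 0.009 m is 0.9.

Call:
drive_effector(
  ticks=[
    [[0,0,0],0,0],
    [[0,0,0],0,0],
    [[-0.1,0,0.3],0,0],
    [[-0.1,0,0.6],0,0],
    [[-0.2,0,0.9],0,0],
    [[-0.2,0,1.2],0,0],
    [[-0.2,0,1.2],0,0],
  ],
  clamp_n=20,
)

```text
t: 9.5
tcp_pos: [0.5236, 0.1788, 0.0912]
tool_rot: [0.595, 0.804, 0.006, -0.003]
force: [-11.5, 32.6, 36.4]
finger_gap: 0.172
gripper_force: 103.6
```

```bash
python3 beads.py; python3 look.py m5 410 175 245 205
```

```text
tcp [0.5236 0.1788 0.0912]
scene 9 [420.2 151.3] scoop x,y,ztop mm [-37.  -0.  89.]
scene 17 [419.6 165. ] scoop x,y,ztop mm [-37.   8.  43.]
scene 31 [409.4 174.3] scoop x,y,ztop mm [-14.  -2.  18.]
scene 17 [393.6 180.2] scoop x,y,ztop mm [ 32. -10.  18.]
scene 30 [401.1 184.7] scoop x,y,ztop mm [28. 15. 19.]
top 54 [254.1 200.1] scoop x,y,ztop mm [24. -3. 18.]
top 17 [241.6 201.1] scoop x,y,ztop mm [-12.   7.  17.]
top 18 [241.5 207.2] scoop x,y,ztop mm [-18. -10.  17.]
```

View pics/m5.png

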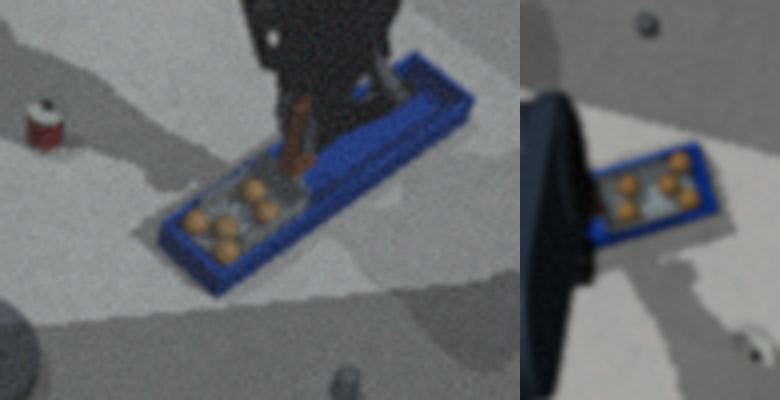

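Two beads are at the rear, one in the middle and two near the lip; the grip did not pivot. I relieve the push and lift straight up so that nothing rolls.

The rows are not in the units I measure in: shifts go in cm and turns go in units of 0.25 rad. I convert before sending: -0.08 m is -8, -0.079 m is -7.9.

Call:
drive_effector(
  ticks=[
    [[0.1,0,-0.2],0,0],
    [[0.2,0,-0.5],0,0],
    [[0.3,0,-0.8],0,0],
    [[0.3,0,-1.1],0,0],
    [[0.3,0,-1.5],0,0],
    [[0.3,0,-2.1],0,0],
    [[0.3,0,-2.9],0,0],
    [[0.3,0,-3.9],0,0],
    [[0.3,0,-4.9],0,0],
    [[0.3,0,-5.9],0,0],
    [[0.3,0,-6.7],0,0],
    [[0.3,0,-7.3],0,0],
    [[0.3,0,-7.7],0,0],
    [[0.3,0,-7.9],0,0],
    [[0.3,0,-8],0,0],
  ],
  clamp_n=100,
)

```text
t: 11.2
tcp_pos: [0.5233, 0.1735, 0.1664]
tool_rot: [0.592, 0.806, -0.0, -0.0]
force: [-0.0, -0.1, -1.6]
finger_gap: 0.172
gripper_force: 97.8
```

```bash
python3 beads.py
```

```text
tcp [0.5233 0.1735 0.1664]
scene 9 [423.9 131.1] scoop x,y,ztop mm [-40.   1.  90.]
scene 20 [422.4 146.6] scoop x,y,ztop mm [-39.   7.  40.]
scene 13 [410.5 154. ] scoop x,y,ztop mm [-15.  -5.  19.]
scene 13 [413.  159.2] scoop x,y,ztop mm [-9. 12. 17.]
scene 16 [395.5 162.3] scoop x,y,ztop mm [ 32. -10.  18.]
scene 14 [402.9 163.6] scoop x,y,ztop mm [20.  5. 18.]
scene 15 [403.3 169.7] scoop x,y,ztop mm [34. 19. 18.]
top 64 [252.2 198.2] scoop x,y,ztop mm [24. -3. 19.]
top 21 [238.9 199.4] scoop x,y,ztop mm [-12.   8.  17.]
top 21 [239.  206.2] scoop x,y,ztop mm [-17. -12.  18.]
```

```bash
cat > pot.py <<'E'
from h import *
np.set_printoptions(precision=4,suppress=True)
for n in("top","scene"):
    s=snap(n); C=cloud(s)
    for nm,c,zl,zh,R in(("pot",(.59,-.246),.055,.068,.05),("cap",(.57,-.067),.02,.03,.06),("foot",(.59,-.246),.001,.01,.07)):
        P=C.reshape(-1,3); k=(np.hypot(P[:,0]-c[0],P[:,1]-c[1])<R)&(P[:,2]>zl)&(P[:,2]<zh)
        if nm=="foot":
            v=s["pixels"].mean(2).ravel(); k&=v<70
        Q=(P[k,:2]*1000).astype(np.float32)
        print(n,nm,k.sum(),cv2.minEnclosingCircle(Q),Q.mean(0),(Q.max(0)+Q.min(0))/2)
    H=hsv(s); k=(H[...,0]<20)&(H[...,1]>90)&(abs(C[...,0]-.57)<.05)&(abs(C[...,1]+.067)<.05)&(C[...,2]>.03)
    v,u=np.nonzero(k); print(n,"knob",k.sum(),onplane(s,[u.mean(),v.mean()],.05 if n=="top" else .045))
E
python3 pot.py
```

```text
top pot 97 ((587.3333740234375, -243.70973205566406), 35.3543701171875) [ 587.0497 -242.7996] [ 588.3447 -245.4138]
top cap 543 ((567.2816772460938, -65.90863800048828), 43.0812873840332) [566.9788 -65.8378] [566.0923 -67.0293]
top foot 293 ((589.5394897460938, -244.45191955566406), 49.752540588378906) [ 582.3622 -237.2195] [ 589.9199 -244.536 ]
top knob 42 [[ 0.567 -0.066  0.05 ]]
scene pot 171 ((591.240234375, -247.1756134033203), 35.041473388671875) [ 592.5516 -246.1476] [ 591.0568 -247.3094]
scene cap 727 ((569.5848388671875, -66.35108947753906), 44.39020538330078) [573.0424 -67.6678] [569.5246 -66.6343]
scene foot 435 ((592.7850952148438, -244.47564697265625), 49.461856842041016) [ 610.6048 -245.5746] [ 601.8262 -244.7323]
scene knob 42 [[ 0.5671 -0.0651  0.045 ]]
```

Converted, -0.062 m is -6.2, -0.061 m is -6.1.

Call:
drive_effector(
  ticks=[
    [[-3.5,0,0],0,0],
    [[-6.8,0,0],0,0],
    [[-9.9,0,0],0,0],
    [[-12.7,-0.4,0],0,0],
    [[-15.2,-1,0],0,0],
    [[-17.4,-1.6,0],0,0],
    [[-19.4,-2.3,0],0,0],
    [[-21.2,-3,0],0,0],
    [[-22.8,-3.7,0],0,0],
    [[-24.1,-4.3,0],0,0],
    [[-25.2,-4.9,0],0,0],
    [[-26.1,-5.4,0],0,0],
    [[-26.8,-5.8,0],0,0],
    [[-27.3,-6.1,0],0,0],
    [[-27.6,-6.2,0],0,0],
    [[-27.8,-6.2,0],0,0],
    [[-27.8,-6.2,0],0,0],
  ],
)

```text
t: 13.1
tcp_pos: [0.5474, -0.1103, 0.1664]
tool_rot: [0.592, 0.806, 0.0, 0.0]
force: [-0.1, 0.1, -1.5]
finger_gap: 0.169
gripper_force: 97.7
```

```bash
python3 beads.py
```

```text
tcp [ 0.5474 -0.1103  0.1664]
scene 7 [313.7 174. ] scoop x,y,ztop mm [-36.  -0.  87.]
scene 26 [317.6 188.8] scoop x,y,ztop mm [-40.   8.  36.]
scene 66 [307.7 197.8] scoop x,y,ztop mm [-17.   5.  17.]
scene 16 [297.2 202.6] scoop x,y,ztop mm [12. -2. 18.]
scene 53 [337.1 207.2] scoop x,y,ztop mm [-75.  37. -37.]
```

Converted, -0.053 m is -5.3, 0.023 m is 2.3.

Call:
drive_effector(
  ticks=[
    [[-0.4,0,0.3],0,0],
    [[-1.1,0,0.8],0,0],
    [[-2,0,1.4],0,0],
    [[-3,0,1.9],0,0],
    [[-3.9,0,2.2],0,0],
    [[-4.6,0,2.3],0,0],
    [[-5.1,0,2.3],0,0],
    [[-5.3,0,2.3],0,0],
    [[-5.3,0,2.3],0,0],
    [[-6,0,2.3],0,0],
    [[-7.5,0,2.3],0,0],
    [[-5.4,0,2.3],0,0],
    [[-4.6,0,2.3],0,0],
    [[-4.3,0,2.3],0,0],
    [[-4.3,0,2.3],0,0],
  ],
  clamp_n=120,
)

```text
t: 14.7
tcp_pos: [0.5601, -0.1513, 0.1434]
tool_rot: [0.592, 0.806, -0.0, 0.0]
force: [-0.5, -0.8, -0.5]
finger_gap: 0.166
gripper_force: 117.0
```

```bash
python3 beads.py; python3 look.py m6 290 215 340 190
```

```text
tcp [ 0.5601 -0.1513  0.1434]
scene 18 [303.3 203.8] scoop x,y,ztop mm [-40.   8.  37.]
scene 58 [337.1 207.5] scoop x,y,ztop mm [-118.   39.  -13.]
```

View pics/m6.png

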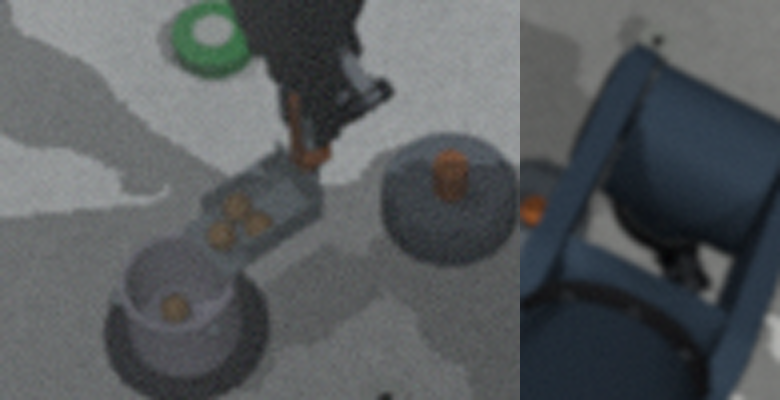

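The shake works. One bead is visible in the pot at crop (175,307), three are still mid-pan, and the fifth is probably hidden in the pot. I repeat the shake.

Converted, -0.01 m is -1, -0.034 m is -3.4.

Call:
drive_effector(
  ticks=[
    [[-0.3,0,0],0,0],
    [[-0.8,0,0],0,0],
    [[-1.6,0,0],0,0],
    [[-3.4,0,0],0,0],
    [[-1,0,0],0,0],
    [[-0.3,0,0],0,0],
    [[-0.3,0,0],0,0],
    [[-0.3,0,0],0,0],
    [[-0.8,0,0],0,0],
    [[-1.6,0,0],0,0],
    [[-3.4,0,0],0,0],
    [[-1,0,0],0,0],
    [[-0.3,0,0],0,0],
    [[-0.3,0,0],0,0],
    [[-0.3,0,0],0,0],
  ],
)

```text
t: 16.4
tcp_pos: [0.5614, -0.155, 0.1434]
tool_rot: [0.592, 0.806, -0.0, 0.001]
force: [-0.1, -0.5, -1.2]
finger_gap: 0.168
gripper_force: 117.0
```

```bash
python3 look.py m7 290 215 340 190
```

```text
(no output)
```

View pics/m7.png

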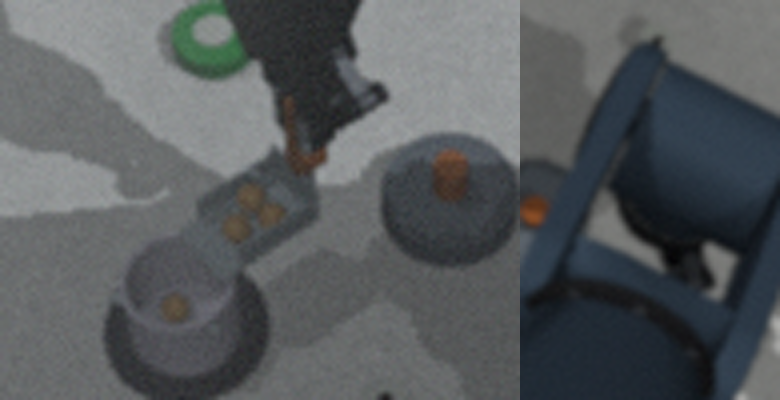

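Converted, 0.2 m is 20, 0.197 m is 19.7.

Call:
drive_effector(
  ticks=[
    [[0.5,0,-0.3],0,0],
    [[1.4,0,-0.3],0,0],
    [[2.7,0,-0.3],0,0],
    [[4.2,0,-0.3],0,0],
    [[6,0,-0.3],0,0],
    [[8,0,-0.3],0,0],
    [[10,0,-0.3],0,0],
    [[12,0,-0.3],0,0],
    [[13.9,0,-0.3],0,0],
    [[15.6,0,-0.3],0,0],
    [[17.1,0,-0.3],0,0],
    [[18.3,0,-0.3],0,0],
    [[19.2,0,-0.3],0,0],
    [[19.7,0,-0.3],0,0],
    [[20,0,-0.3],0,0],
    [[20,0,-0.3],0,0],
  ],
)

```text
t: 18.1
tcp_pos: [0.5013, 0.0366, 0.1463]
tool_rot: [0.592, 0.806, -0.0, 0.0]
force: [-0.5, 0.9, -0.8]
finger_gap: 0.173
gripper_force: 117.0
```

Call:
drive_effector(
  ticks=[
    [[-0.5,0,0],0,0],
    [[-1.5,0,0],0,0],
    [[-3,0,0],0,0],
    [[-5,0,0],0,0],
    [[-7.5,0,0],0,0],
    [[-10.5,0,0],0,0],
    [[-14,0,0],0,0],
    [[-18.2,0,0],0,0],
    [[-23,0,0],0,0],
    [[-21,0,0],0,0],
    [[-20.5,0,0],0,0],
    [[-20.5,0,0],0,0],
    [[-20.5,0,0],0,0],
  ],
)

```text
t: 19.4
tcp_pos: [0.5621, -0.1586, 0.1463]
tool_rot: [0.592, 0.806, -0.0, -0.0]
force: [0.3, -0.0, -1.9]
finger_gap: 0.174
gripper_force: 117.1
```

```bash
python3 beads.py; python3 look.py m8 290 215 340 190
```

```text
tcp [ 0.5621 -0.1586  0.1463]
scene 11 [300.7 204.4] scoop x,y,ztop mm [-42.   8.  38.]
```

View pics/m8.png

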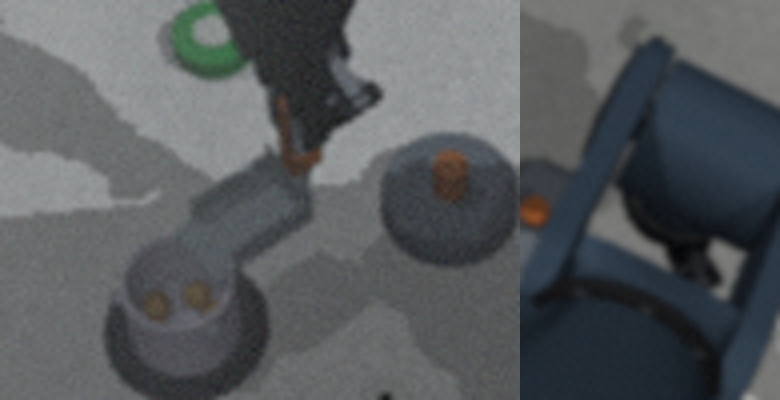

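Call:
drive_effector(
  ticks=[
    [[2,1,-2],0,0],
    [[5,3,-2],0,0],
    [[9,5.2,-2],0,0],
    [[13.3,7.6,-2],0,0],
    [[17.6,10,-2],0,0],
    [[20.5,11.7,-1],0,0],
    [[21.63,12.37,1],0,0],
    [[21.63,12.37,4],0,0],
    [[21.63,12.37,5.6],0,0],
    [[21.63,12.37,6.4],0,0],
    [[21.63,12.37,6.7],0,0],
    [[21.63,12.37,6.7],0,0],
    [[21.63,12.37,6.7],0,0.25],
    [[21.63,12.37,6.7],0,0.5],
    [[21.63,12.37,6.7],0,0.5],
    [[21.63,12.37,6.7],0,0.5],
    [[21.63,12.37,6.7],0,0.5],
    [[21.63,12.37,4],0,0.5],
    [[21.63,12.37,0],0,0.5],
    [[21.63,12.37,-5],0,0.5],
  ],
)

```text
t: 21.6
tcp_pos: [0.6144, 0.0843, 0.1955]
tool_rot: [0.592, 0.806, -0.001, -0.002]
force: [0.3, -0.9, -0.3]
finger_gap: 0.504
gripper_force: 0.0
```

```bash
cat > inpot.py <<'E'
from h import *
np.set_printoptions(precision=4,suppress=True)
for n in("scene","top"):
    s=snap(n); H=hsv(s); C=cloud(s)
    org=(H[...,0]<22)&(H[...,1]>80)&(H[...,2]>35)
    for a,c,m in blobs(org,3):
        w=np.median(C[m],0)
        if .3<w[0]<.75 and abs(w[1])<.4: print(n,a,c.round(1),w)
E
python3 inpot.py; python3 pot.py
python3 -c "
from h import *
s=snap('top');a=cv2.resize(s['pixels'][140:240,230:400,::-1],None,fx=4,fy=4,interpolation=2);cv2.imwrite('pics/m9.png',a)"
```

```text
scene 3 [353.3 156.7] [0.4194 0.0408 0.0245]
scene 11 [356.9 159.5] [0.4264 0.0471 0.0136]
scene 107 [403.  199.7] [0.6237 0.0806 0.077 ]
scene 177 [493.8 207.8] [0.7036 0.2971 0.0298]
scene 68 [337.3 207.8] [ 0.5745 -0.068   0.0519]
top 9 [190.4 161. ] [0.6618 0.3111 0.032 ]
top 31 [264.2 174.8] [0.6112 0.0778 0.0883]
top 17 [373.1 180.4] [ 0.6094 -0.2512  0.0211]
top 11 [365.1 185.4] [ 0.5934 -0.2266  0.0226]
top 20 [376.8 185.8] [ 0.5916 -0.2631  0.0208]
top 47 [313.2 192.4] [ 0.5672 -0.0655  0.0521]
top 9 [367.3 190.3] [ 0.5783 -0.2323  0.0221]
top 14 [375.3 191.5] [ 0.574  -0.2578  0.021 ]
top pot 95 ((589.6051635742188, -244.61077880859375), 35.33307647705078) [ 587.6936 -243.271 ] [ 589.6255 -245.3692]
top cap 536 ((567.1776733398438, -65.76464080810547), 42.89727020263672) [567.2449 -65.457 ] [567.3474 -65.4143]
top foot 300 ((589.5778198242188, -244.5424346923828), 49.28659439086914) [ 584.0612 -238.2315] [ 590.0181 -244.4169]
top knob 44 [[ 0.5667 -0.0657  0.05  ]]
scene pot 180 ((593.4317626953125, -246.70826721191406), 35.606956481933594) [ 592.6823 -246.3975] [ 592.4483 -246.9111]
scene cap 716 ((570.6123046875, -64.76133728027344), 44.70745849609375) [572.3543 -67.779 ] [569.7435 -66.4042]
scene foot 425 ((594.5735473632812, -244.25572204589844), 50.355987548828125) [ 610.8219 -246.5222] [ 601.2462 -244.6877]
scene knob 50 [[ 0.5688 -0.0661  0.045 ]]
```

View pics/m9.png

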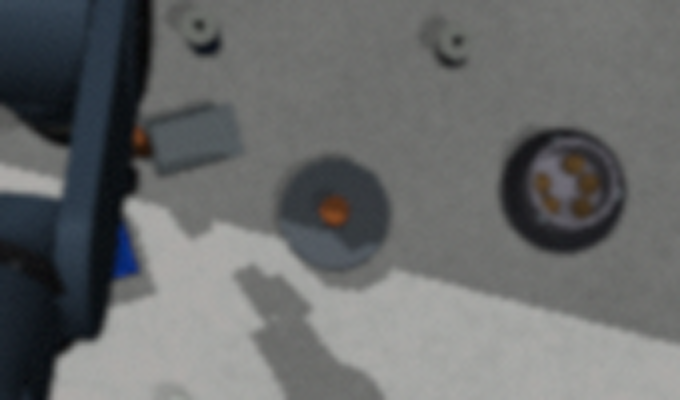

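All five beads are in the pot (ring around crop (565,185)), and the scoop stands clear. Now the cap: hover over the knob and check with the wrist camera.

Converted, -0.129 m is -12.9, -0.0904 m is -9.04.

Call:
drive_effector(
  ticks=[
    [[-4,-2.8,0],0,0.5],
    [[-8,-5.6,0],0,0.5],
    [[-12.9,-9.04,3],0,0.5],
    [[-12.9,-9.04,7],0,0.5],
    [[-12.9,-9.04,7],0,0.5],
    [[-12.9,-9.04,7],0,0.5],
    [[-12.9,-9.04,7],0,0.5],
  ],
)

```text
t: 22.55
tcp_pos: [0.569, -0.065, 0.127]
tool_rot: [0.592, 0.806, 0.0, 0.001]
force: [-0.2, -0.7, 1.7]
finger_gap: 0.498
gripper_force: 0.0
```

```bash
cat > knob.py <<'E'
from h import *
np.set_printoptions(precision=4,suppress=True)
st=manip.sense(); s=snap("wrist"); H=hsv(s); C=cloud(s); cv2.imwrite("pics/wk.png",s["pixels"][...,::-1])
T=st["tcp_pos"]; k=(H[...,0]<22)&(H[...,1]>90)&(np.hypot(C[...,0]-T[0],C[...,1]-T[1])<.04)
P=C[k]; top=P[(P[:,2]>.048)&(P[:,2]<.06)]
print(T,k.sum(),len(top),"enc",cv2.minEnclosingCircle((top[:,:2]*1000).astype(np.float32)),"mean",top.mean(0))
Z=C.reshape(-1,3); q=Z[(abs(Z[:,2]-.025)<.004)&(np.hypot(Z[:,0]-.567,Z[:,1]+.066)<.055)]; print("cap",len(q),cv2.minEnclosingCircle((q[:,:2]*1000).astype(np.float32)))
q=Z[(abs(Z[:,2]-.06)<.005)&(np.hypot(Z[:,0]-.59,Z[:,1]+.245)<.045)]
if len(q)>10: print("pot",len(q),cv2.minEnclosingCircle((q[:,:2]*1000).astype(np.float32)))
E
python3 knob.py
```

```text
[ 0.569 -0.065  0.127] 960 771 enc ((568.4793090820312, -66.52177429199219), 10.816779136657715) mean [ 0.5683 -0.0658  0.0535]
cap 8378 ((568.458740234375, -67.02899169921875), 43.29941940307617)
```

Converted, 0.074 m is 7.4, -0.001 m is -0.1.

Call:
drive_effector(
  ticks=[
    [[-0.1,-0.1,4],0,0.5],
    [[-0.1,-0.1,7.4],0,0.5],
    [[-0.1,-0.1,7.4],0,0.5],
    [[-0.1,-0.1,7.4],0,0.5],
    [[-0.1,-0.1,7.4],0,0.5],
    [[-0.1,-0.1,7.4],0,0],
    [[-0.1,-0.1,7.4],0,0],
    [[-0.1,-0.1,7.4],0,0],
    [[-0.1,-0.1,7.4],0,0],
    [[-0.1,-0.1,7.4],0,0],
    [[-0.1,-0.1,7.4],0,0],
  ],
  clamp_n=100,
)

```text
t: 23.7
tcp_pos: [0.5686, -0.0673, 0.0544]
tool_rot: [0.592, 0.806, 0.001, 0.002]
force: [-0.9, 0.1, 6.8]
finger_gap: 0.219
gripper_force: 97.6
```

Call:
drive_effector(
  ticks=[
    [[0,0,-2],0,0],
    [[0,0,-6],0,0],
    [[0,0,-10],0,0],
    [[0,0,-10],0,0],
    [[0,0,-10],0,0],
  ],
)

```text
t: 24.2
tcp_pos: [0.5679, -0.0672, 0.1538]
tool_rot: [0.592, 0.806, 0.0, 0.001]
force: [-0.1, -0.3, -0.2]
finger_gap: 0.219
gripper_force: 97.9
```

```bash
python3 knob.py
python3 - <<'E'
from h import *
for n in("scene","top"):
    C=cloud(snap(n)); P=C.reshape(-1,3); T=manip.sense()["tcp_pos"]
    q=P[(np.hypot(P[:,0]-T[0],P[:,1]-T[1])<.06)&(P[:,2]<.15)&(P[:,2]>.09)]; print(n,T,len(q),cv2.minEnclosingCircle((q[:,:2]*1000).astype(np.float32)),np.percentile(q[:,2],[10,50,90]))
E
```

```text
[ 0.5679 -0.0672  0.1538] 2202 0 enc ((0.0, 0.0), 0.0) mean [nan nan nan]
cap 0 ((0.0, 0.0), 0.0)
scene [ 0.56644394 -0.06674268  0.15155097] 851 ((568.8776245117188, -67.32243347167969), 43.72569274902344) [0.11022449 0.12246789 0.12605539]
top [ 0.56629699 -0.0666874   0.15105704] 108 ((562.436767578125, -65.42249298095703), 42.71708679199219) [0.11740432 0.1218313  0.1246074 ]knob.py:6: RuntimeWarning: Mean of empty slice.
  print(T,k.sum(),len(top),"enc",cv2.minEnclosingCircle((top[:,:2]*1000).astype(np.float32)),"mean",top.mean(0))
  ret = um.true_divide(
```

Converted, -0.1777 m is -17.77, -0.0325 m is -3.25.

Call:
drive_effector(
  ticks=[
    [[-3,-0.5,0],0,0],
    [[-7,-1.2,0],0,0],
    [[-11,-2,0],0,0],
    [[-15,-2.7,0],0,0],
    [[-17.2,-3.1,0.5],0,0],
    [[-17.77,-3.25,1.5],0,0],
    [[-17.77,-3.25,2.5],0,0],
    [[-17.77,-3.25,2.8],0,0],
    [[-17.77,-3.25,2.8],0,0],
    [[-17.77,-3.25,2.8],0,0],
  ],
)

```text
t: 25.35
tcp_pos: [0.5895, -0.2446, 0.1242]
tool_rot: [0.592, 0.806, 0.0, -0.0]
force: [0.1, 0.3, -2.0]
finger_gap: 0.218
gripper_force: 97.9
```

```bash
cat > fit.py <<'E'
from h import *
np.set_printoptions(precision=4,suppress=True)
print(manip.sense()["tcp_pos"],manip.sense()["force"])
for n in("scene","top"):
    s=snap(n); P=cloud(s).reshape(-1,3); T=manip.sense()["tcp_pos"]
    q=P[(np.hypot(P[:,0]-.59,P[:,1]+.246)<.06)&(P[:,2]<T[2]-.022)&(P[:,2]>T[2]-.036)]; print(n,len(q),"cap",cv2.minEnclosingCircle((q[:,:2]*1000).astype(np.float32)),np.percentile(q[:,2],[10,90]))
    if n=="scene":
        a=s["pixels"][170:290,200:340,::-1]; cv2.imwrite("pics/fit.png",cv2.resize(a,None,fx=5,fy=5,interpolation=2))
    q=P[(np.hypot(P[:,0]-.59,P[:,1]+.246)<.06)&(P[:,2]<.008)&(P[:,2]>-.004)&(s["pixels"].mean(2).ravel()<70)]
    print(" foot",len(q),cv2.minEnclosingCircle((q[:,:2]*1000).astype(np.float32)))
E
python3 fit.py
```

```text
[ 0.5895 -0.2446  0.1242] [ 0.0652  0.2564 -1.952 ]
scene 669 cap ((590.9573974609375, -244.54734802246094), 44.33642578125) [0.0914 0.0962]
 foot 436 ((593.3333740234375, -245.03843688964844), 49.37688446044922)
top 2 cap ((595.9331665039062, -225.6499786376953), 1.722919225692749) [0.0908 0.0938]
 foot 7 ((585.8336791992188, -249.7681121826172), 54.57915496826172)
```

View pics/fit.png

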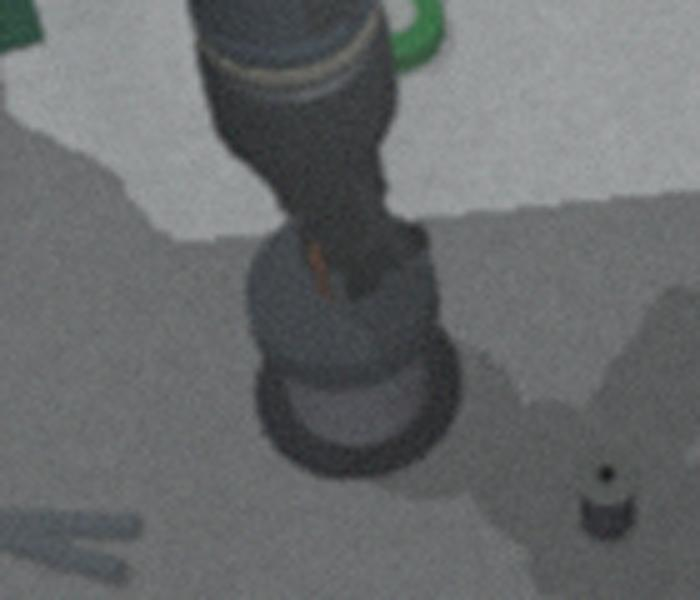

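The cap hovers level over the pot, about 2 mm short in +x and −y. I correct that and descend onto the rim.

Call:
drive_effector(
  ticks=[
    [[-0.2,0.12,0],0,0],
    [[-0.2,0.12,0.5],0,0],
    [[-0.2,0.12,1],0,0],
    [[-0.2,0.12,1.3],0,0],
    [[-0.2,0.12,1.6],0,0],
    [[-0.2,0.12,1.6],0,0],
    [[-0.2,0.12,1.6],0,0],
  ],
)

```text
t: 26.15
tcp_pos: [0.5912, -0.2479, 0.1081]
tool_rot: [0.592, 0.806, -0.0, -0.0]
force: [-0.5, -0.6, -0.1]
finger_gap: 0.219
gripper_force: 97.9
```

```bash
python3 fit.py
```

```text
[ 0.5912 -0.2479  0.1081] [-0.5214 -0.6174 -0.0872]
scene 656 cap ((592.90478515625, -247.5668487548828), 43.73556900024414) [0.0753 0.0801]
 foot 413 ((593.017578125, -244.86016845703125), 49.24365997314453)Traceback (most recent call last):
  File "fit.py", line 6, in <module>
    q=P[(np.hypot(P[:,0]-.59,P[:,1]+.246)<.06)&(P[:,2]<T[2]-.022)&(P[:,2]>T[2]-.036)]; print(n,len(q),"cap",cv2.minEnclosingCircle((q[:,:2]*1000).astype(np.float32)),np.percentile(q[:,2],[10,90]))
                                                                                                                                                                      ~~~~~~~~~~~~~^^^^^^^^^^^^^^^^
    return _quantile_unchecked(
        a, q, axis, out, overwrite_input, method, keepdims, weights)
    return _ureduce(a,
                    func=_quantile_ureduce_func,
    ...<5 lines>...
                    overwrite_input=overwrite_input,
                    method=method)
    r = func(a, **kwargs)
    result = _quantile(arr,
                       quantiles=q,
    ...<2 lines>...
                       out=out,
                       weights=wgt)
    slices_having_nans = np.isnan(arr[-1, ...])
                                  ~~~^^^^^^^^^
IndexError: index -1 is out of bounds for axis 0 with size 0
```

Call:
drive_effector(
  ticks=[
    [[0.1,0,0.3],0,0],
    [[0.1,0,0.6],0,0],
  ],
)

```text
t: 26.45
tcp_pos: [0.5914, -0.2474, 0.1044]
tool_rot: [0.592, 0.806, -0.0, 0.001]
force: [-2.6, 0.3, 13.7]
finger_gap: 0.214
gripper_force: 99.5
```

Call:
drive_effector(
  ticks=[
    [[0,0,0.3],0,0],
    [[0,0,0.6],0,0],
    [[0,0,0.8],0,0],
    [[0,0,0.8],0,0],
  ],
)

```text
t: 26.85
tcp_pos: [0.5905, -0.2464, 0.0949]
tool_rot: [0.592, 0.806, -0.0, -0.001]
force: [-2.6, 2.2, 5.7]
finger_gap: 0.221
gripper_force: 99.3
```

Call:
drive_effector(
  ticks=[
    [[0,0,0.1],0,0],
    [[0,0,0.2],0,0],
    [[0,0,0.2],0,0],
    [[0,0,0.2],0,0],
  ],
)

```text
t: 27.25
tcp_pos: [0.5905, -0.2464, 0.0948]
tool_rot: [0.592, 0.806, -0.0, -0.0]
force: [-5.3, 3.4, 15.4]
finger_gap: 0.212
gripper_force: 100.3
```

The force peaked, dropped, and now climbs with z fixed at 94.8 mm, so the cap is home. A quick height check before handing in.

Call:
drive_effector(
  ticks=[
    [[0,0,0],0,0],
    [[0,0,0],0,0],
    [[0,0,0],0,0],
    [[0,0,0],0,0],
  ],
)

```text
t: 27.65
tcp_pos: [0.5905, -0.2464, 0.0948]
tool_rot: [0.592, 0.806, -0.0, -0.0]
force: [-4.8, 4.3, 15.1]
finger_gap: 0.219
gripper_force: 100.3
```

```bash
python3 - <<'E'
from h import *
s=snap("scene"); P=cloud(s).reshape(-1,3)
q=P[(np.hypot(P[:,0]-.59,P[:,1]+.246)<.06)&(P[:,2]<.071)&(P[:,2]>.056)]; print(cv2.minEnclosingCircle((q[:,:2]*1000).astype(np.float32)))
t=q[np.hypot(q[:,0]-.592,q[:,1]+.247)<.038]; A=np.c_[t[:,:2],np.ones(len(t))]; c=np.linalg.lstsq(A,t[:,2],rcond=None)[0]; print("tilt",c[:2],"z",np.median(t[:,2]))
E
```

```text
((592.1806640625, -245.19825744628906), 43.65094757080078)
tilt [0.0018167 0.0004624] z 0.06479950609574192
```

Cap top is at 64.8 mm (expected 65), it is level, and the press is a steady 15 N, so I hand in.

```bash
python3 -c "
from station import manip
print(manip.sign_off())"
```

```text
the job is handed in; nothing more can be done
None
```

The job is handed in: all five beads are in the pot, the scoop stands on the table, and the cap is fully home on the pot, still held and pressed down with about 15 N at 27.7 s; no verdict came back.

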